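Clear the format plate and hold the loupe over its register cross

ROBOT

A 6-joint arm with a two-finger parallel gripper is mounted at the origin on the work surface. World frame = base frame: x ahead of the robot, y to its left, z up, the work surface at z = 0. Lengths are in m, angles in rad, forces in N, time in s.
With the tool pointing down it reaches from about 0.35 to 0.975 m from the base axis. Payload 4.9 kg.
Tool frame: the origin (TCP) lies on the mounting face of the last link; the fingertips stand 173 mm ahead of it and the grasp point (between the pads) lies 155 mm ahead of it (tcp_to_grasp is the distance from the TCP to the grasp point, in m); z points along the fingers, y is the line along which they close (so a half turn about z gives the same grasp; the last joint's range is limited). The gripper opens to 85 mm and grips with 20 to 120 N. Pads are 22 mm wide; open, the fingers measure 114 mm over their backs; the gripper's body (76 mm by 85 mm) begins 54 mm behind the grasp point. The pads swing forward as they close: fully open they stand 13 mm farther back than shut.
Start: joints at [1.021, 0.053, 1.613, -0, 1.476, -0.119], TCP at [0.261, 0.568, 0.405] pointing down, gripper open.
Joint ranges: [-3.01, 3.01], [-1.01, 2.22], [0.06, 2.58], [-1.02, 4.17], [0.09, 2.62], [-3.14, 3.14]. Speed limits (rad/s): [2.57, 2.57, 3.14, 3.14, 3.14, 3.14].

INTERFACE

Orientations are given as a rotation vector (axis times angle).
In Python, from station import get_obs, get_image, calibration, finish_job, tcp_to_grasp gives the robot as it stands. The module is installed in compiled form; this text tells all that it offers.
- The arm moves only by the tool arm_command, never from a script. Its argument "plan" is a list that holds one entry, the list of rows, each a list of 6 numbers: the shift along the tool's x, y, z in cm, then the turn, a rotation vector about the tool's x, y, z in rad. A call has 1 to 12 rows; each row is the pose to reach, as a shift and turn from the pose commanded when the call began, along the tool's axes at that moment; what a row does not reach only later rows make up. A row lasts 1/12 s, in which the tool goes at most 41.7 mm and 7.16 degrees, less where a joint would pass 70% of its speed; a pose out of reach is approached as far as the arm can. A call with a gripper value outside its range is refused whole. "gripper" is the closure, from -1 (fully open) to 1 (shut), set as the call begins (left out, the last holds). The fingers move at their own pace and stop on an object; "force" is the grip in N (left out, the last holds). Time passes only in rows, so rows that repeat a pose let the fingers close. It gives the time, the measured TCP pose, the force, the opening and the grip force at its end, in the units of the state.
- get_obs(): the state, without advancing time (a new reading comes with each control period).
- get_image(name): name is "scene" or "top" or "wrist"; returns (picture, depth): 420x560x3 uint8, blue, green, red; 420x560 float32, m along the optical axis (not along the pixel's ray), 0 where there is no reading.
- calibration(name): a dict with "fx", "fy", "cx", "cy" (pixels), "dist" ([k1, k2, p1, p2, k3] as OpenCV has them; the pictures are not rectified), "pose" (4x4, takes a point from camera to world coordinates). Camera axes: x right, y up, looking along -z (the intrinsics and any distortion apply to the point x, -y, -z); pixel columns grow to the right and rows downward; lengths in m; the calibration is good to about 2 mm. A picture is of the moment at which its call begins: read the wrist's pose just before it. calibration takes no time and is no camera call; for the wrist camera it gives the pose at the moment of the call.
- finish_job(): hands the job in; it is judged then, once.
The state is a dict: "t": time; "q": joint angles; "dq": joint speeds; "effort": joint torques, N m; "tool_pos": TCP position; "tool_rot": TCP orientation; "contact_force": force on the tool from outside, world axes, zero at the start; "wrist_torque": the same for the moment, N m; "opening": finger opening in m; "grip_force": force on a finger pad.
Only numpy, scipy, OpenCV 4.12 (cv2) and the standard library are available. Lean on these libraries where they do the work, as an engineer would, in place of code of your own. Each camera call takes 0.05 s, during which the arm holds its last target. There are 200 camera calls.

TASK

Take the scraper block and wipe all four loose steel chips off the format plate into the trough along its edge, then stand the scraper upright on the bench again. Then pick up the loupe by its handle and hold it level and still with its lens centred over the cross engraved in the plate, at the height of the collar on the gauge post; finish while holding it there, nothing else carrying it. Use the scraper and not the fingers on the chips, do not let the loupe touch the fixture, and leave the collar, the label roll, the carton and the black knob alone.

Things in the scene. Friction and masses are not known exactly. Their poses are not given: they have to be found in the camera images.
- fixture: Fixed fixture. Origin at bench level; x points roughly away from the robot, y left, z up. Its aluminium format plate is flat, top 30 mm above the bench, spanning x -65 to 65, y -125 to 50 mm; the trough lies along its +y edge. Past the far edge an upright steel gauge post, 10 mm across, stands at x 92, y -35 mm on a 20 mm high block, its top 158 mm above the bench
- trough (a point): Middle of the chip trough's floor, in the fixture's frame at x 0, y 86, z 4 mm. The open trough is x -61 to 61, y 50 to 123 mm inside; one side is the plate's edge, its other three walls are 24 mm high (6 mm lower than the plate) and 4 mm thick
- cross (a point): Centre of the dark register cross (30 mm, with a ring round it) engraved in the plate's upper face; in the fixture's frame at x -5, y -35, z 30 mm. Chips lie around it at the start
- focal_mark (a point): Dark collar on the gauge post, 24 mm across, 10 mm high, a short pin on its far side. The point is the collar's middle on the post's axis; its height differs from start to start (80 to 125 mm above the bench) and is the height for the middle of the lens. Friction holds it; not to be moved
- loupe: Loupe, about 130 g: black handle bar with a round steel lens frame at its +x end. Origin on its underside at the grip place, near its centre of mass; z up. Handle 18 mm wide (y), z 0 to 22, x -77 to 35 mm; lens frame 64 mm across, 12 mm high, centred at x 65 mm. Starts lying right way up on the rest, underside 35 mm above the bench
- lens (a point): Centre of the loupe's lens: x 65, y 0, z 6 mm in the loupe's frame, so 6 mm above its underside
- rest: Fixed grey rest under the loupe. Origin at bench level under the loupe's grip place, x along the loupe. Two blocks 35 mm high: x 36 to 96 mm (66 mm wide) under the lens, x -77 to -55 mm (40 mm wide) under the handle's end; between them a gap over a strip 4 mm high, 40 mm wide, where fingers can straddle the handle
- scraper: Scraper block, about 200 g, standing upright on the bench on its blade. Origin at the centre of its underside; x along the blade, z up. White plastic blade 130 mm long (x), 22 mm thick (y), 22 mm high; on it a wooden grip 60 mm long (x), 22 mm thick (y), up to z 62 mm, to be pinched across y
- chip_1: Loose dark steel chip, 22 x 16 mm and 8 mm thick, 18 g, lying flat on the plate at the start, its long side at any yaw; origin at its centre
- chip_2: Loose dark steel chip, 20 x 14 mm and 8 mm thick, 18 g, lying flat on the plate at the start, its long side at any yaw; origin at its centre
- chip_3: Loose dark steel chip, 18 x 18 mm and 8 mm thick, 18 g, lying flat on the plate at the start, its long side at any yaw; origin at its centre
- chip_4: Loose dark steel chip, 24 x 14 mm and 8 mm thick, 18 g, lying flat on the plate at the start, its long side at any yaw; origin at its centre
- label_roll: Bystander: upright paper label roll, 90 mm across, 60 mm high; origin under its centre. To be left alone
- carton: Bystander: white folding carton with a green end, 60 x 120 x 35 mm high; origin under its centre. To be left alone
- star_knob: Bystander: black round machine knob, 50 mm across, 40 mm high; origin under its centre. To be left alone
Mind the look-alikes: they are no part of the job. What is shaped like the scraper but blue or red is not meant.

How it is judged:
On the way, in this order (a step that is already met when the one before it is completed fails the run):
1. the held scraper is down at the plate's face, its origin less than 6 mm above it and over the plate (contact force between the fingers and scraper above 1 N and x of scraper in the frame of fixture between -0.065 and 0.065 m and y of scraper in the frame of fixture between -0.135 and 0.06 m and z of scraper in the frame of fixture between 0.025 and 0.036 m), for 0.1 s.
2. all four chips lie in the trough (centres between its walls and under 26 mm above the bench) (x of chip_1 in the frame of fixture between -0.063 and 0.063 m and y of chip_1 in the frame of fixture between 0.05 and 0.125 m and z of chip_1 in the frame of fixture between 0 and 0.026 m and x of chip_2 in the frame of fixture between -0.063 and 0.063 m and y of chip_2 in the frame of fixture between 0.05 and 0.125 m and z of chip_2 in the frame of fixture between 0 and 0.026 m and x of chip_3 in the frame of fixture between -0.063 and 0.063 m and y of chip_3 in the frame of fixture between 0.05 and 0.125 m and z of chip_3 in the frame of fixture between 0 and 0.026 m and x of chip_4 in the frame of fixture between -0.063 and 0.063 m and y of chip_4 in the frame of fixture between 0.05 and 0.125 m and z of chip_4 in the frame of fixture between 0 and 0.026 m), for 0.2 s.
At the end, for the whole second after the job is handed in: Fingers hold the still loupe right way up, tilt under 0.1 rad, nothing else touching it; lens within 12 mm of the cross sideways and 7 mm of the collar middle in height. All four chips lie in the trough; the scraper stands on the bench within 0.15 rad of upright (all of step 2 and horizontal distance between lens and cross below 0.012 m and z of lens in the frame of focal_mark between -0.007 and 0.007 m and angle between loupe's own z axis and vertical below 0.1 rad and linear speed of loupe below 0.02 m/s and contact force between the fingers and loupe above 1 N and contact force between loupe and fixture below 0.1 N and contact force between loupe and rest below 0.1 N and contact force between loupe and scraper below 0.1 N and height (world z) of scraper between -0.008 and 0.008 m and angle between scraper's own z axis and vertical below 0.15 rad); the arm keeps its last pose, push and grip.
It fails at once if the fingers touch a chip (over 0.5 N) (contact force between the fingers and chip_1 above 0.5 N or contact force between the fingers and chip_2 above 0.5 N or contact force between the fingers and chip_3 above 0.5 N or contact force between the fingers and chip_4 above 0.5 N).
It fails at once if the loupe touches the fixture (over 0.5 N) or a chip (contact force between loupe and fixture above 0.5 N or contact force between loupe and chip_1 above 0.5 N or contact force between loupe and chip_2 above 0.5 N or contact force between loupe and chip_3 above 0.5 N or contact force between loupe and chip_4 above 0.5 N).
It fails at once if the collar is shifted more than 4 mm (distance of focal_mark from where it was at the start of the episode above 0.004 m).
It fails at once if a bystander is moved more than 30 mm (distance of any of label_roll, carton, star_knob from where it was at the start of the episode above 0.03 m).
It also fails if it takes over 72 s, if anything falls off the work surface, if the arm or the gripper's body presses on something with over 40 N, if the wrist force passes 120 N, or if a joint passes its speed limit or range.

## Working session

There is one attempt and no reset: what is moved stays moved. The work goes in short steps, Python scripts to look and compute and a tool call to move; the robot and the scene stay as the last step left them, time stands still between calls to the robot, and variables do not carry over. Pictures are saved under pics/ and viewed, at most 10 in all, crops included, and the job is handed in when it is done.

Besides the shell and the picture viewer there is one more tool, called after "Request:" by a JSON object that holds its "method" and its "body", one argument or row to a line. arm_command: Moves the arm, as the interface text tells. Its arguments: {"type":"object","properties":{"plan":{"type":"array"},"gripper":{"type":"number"},"force":{"type":"number"}},"required":["plan"]}

```bash
mkdir -p pics; cat > h.py <<'E'
import numpy as np, cv2
from station import get_obs,get_image,calibration,finish_job,tcp_to_grasp
from scipy.spatial.transform import Rotation as R
def ray(c,uv):
    K=np.array([[c['fx'],0,c['cx']],[0,c['fy'],c['cy']],[0,0,1]]);
    p=cv2.undistortPoints(np.array(uv,float).reshape(-1,1,2),K,np.array(c['dist']))[:,0]
    d=np.c_[p[:,0],-p[:,1],-np.ones(len(p))]; P=np.array(c['pose'])
    return P[:3,3],d@P[:3,:3].T
def onz(c,uv,z):
    o,d=ray(c,uv); return o+d*((z-o[2])/d[:,2])[:,None]
def cloud(c,dep):
    v,u=np.mgrid[0:dep.shape[0],0:dep.shape[1]]
    o,d=ray(c,np.c_[u.ravel(),v.ravel()])
    return (o+d*dep.ravel()[:,None]).reshape(*dep.shape,3)
E
python3 - <<'E'
from h import *
print(tcp_to_grasp,get_obs())
for n in('top','scene'):
    c=calibration(n);im,d=get_image(n);cv2.imwrite(f'pics/{n}0.png',im);np.savez(f'{n}0',im=im,d=d)
    print(n,c,(d>0).mean())
E
```

```text
0.1547 {'t': 0.0, 'q': array([ 1.02100777e+00,  5.33606629e-02,  1.61428041e+00,  1.79147464e-05,
        1.47600455e+00, -1.19040251e-01]), 'dq': array([ 7.67062452e-04,  4.23691209e-06,  1.71035470e-03,  8.41490573e-04,
        6.68612905e-04, -6.57456869e-04]), 'effort': array([ 2.83047648e-04, -3.93656337e+01, -3.70189762e+01, -7.70815041e-05,
        6.67728775e-03, -1.45015076e-05]), 'tool_pos': array([0.2608507 , 0.56767155, 0.40346841]), 'tool_rot': array([-6.71253760e-01, -3.06833416e+00,  3.03629200e-03]), 'contact_force': array([-0.04289742, -0.84760321, -0.41545349]), 'wrist_torque': array([ 0.01659798,  0.02741243, -0.00119242]), 'grip_force': 0.0, 'opening': 0.08536630168171497}
top {'fx': 442.2101953607121, 'fy': 442.2101953607121, 'cx': 277.1242927050275, 'cy': 205.65422546571492, 'dist': array([0.00465777, 0.        , 0.        , 0.        , 0.        ]), 'pose': array([[-3.67848523e-02,  9.76348284e-01, -2.13051409e-01,
         3.09473667e-01],
       [-9.99322974e-01, -3.60851839e-02,  7.17310715e-03,
        -2.70763401e-02],
       [-6.84548415e-04,  2.13171029e-01,  9.77014659e-01,
         1.16499867e+00],
       [ 0.00000000e+00,  0.00000000e+00,  0.00000000e+00,
         1.00000000e+00]])} 0.9958971088435374
scene {'fx': 502.06187606437686, 'fy': 502.06187606437686, 'cx': 280.31607970637486, 'cy': 207.35593799428653, 'dist': array([0.05349144, 0.        , 0.        , 0.        , 0.        ]), 'pose': array([[-0.47111985, -0.73382843,  0.48943021,  1.14375382],
       [ 0.88201253, -0.3982083 ,  0.25196043,  0.24343241],
       [ 0.00999945,  0.55038713,  0.8348497 ,  1.07162058],
       [ 0.        ,  0.        ,  0.        ,  1.        ]])} 0.9961989795918368
```

View pics/top0.png

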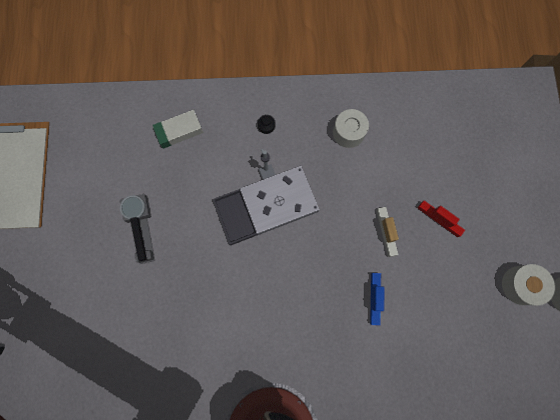

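View pics/scene0.png

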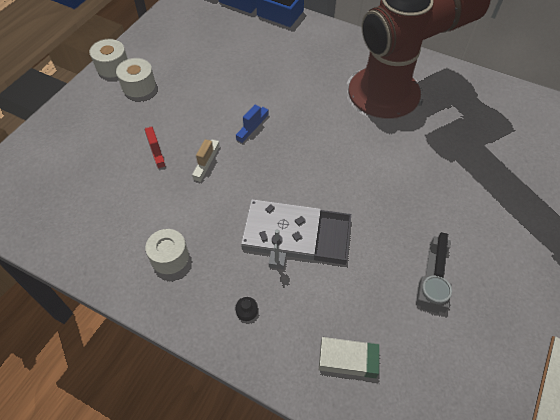

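The top view shows the scraper at (388,231), the plate with its cross at (279,201), the trough at (235,218), the post and collar near (265,158), the loupe lens at (133,207) and the handle end at (143,260). The scene view shows the same, with the collar at (277,239).

```bash
cat > m.py <<'E'
from h import *
C={}
for n in('top','scene'):
    z=np.load(f'{n}0.npz');c=calibration(n);C[n]=(z['im'],cloud(c,z['d']),c)
def rect(xy):
    r=cv2.minAreaRect((xy*1000).astype(np.float32)); b=cv2.boxPoints(r)/1000
    e=[b[1]-b[0],b[2]-b[1]]; l=max(e,key=np.linalg.norm)
    return np.array(r[0])/1000,np.degrees(np.arctan2(l[1],l[0]))%180,sorted(r[1])
for n,(im,P,c) in C.items():
    X=onz(c,[[279,201]],.03)[0] if n=='top' else onz(c,[[283,224]],.03)[0]
    print(n,'cross',X)
    g=im.min(2); near=np.hypot(P[...,0]-X[0],P[...,1]-X[1])<.2
    m=((g>125)&near&(abs(P[...,2]-.03)<.012)).astype(np.uint8)
    k,l,s,_=cv2.connectedComponentsWithStats(m); i=1+s[1:,4].argmax()
    v,u=np.where(l==i); q=onz(c,np.c_[u,v],.03)
    print(' plate z',np.median(P[v,u,2]),rect(q[:,:2]))
    # scraper
    S=onz(c,[[388,231]] if n=='top' else [[206,153]],.04)[0]
    ns=np.hypot(P[...,0]-S[0],P[...,1]-S[1])<.1
    for nm,a,b,zz in(('grip',.05,.08,.062),('blade',.012,.03,.022)):
        mm=ns&(P[...,2]>a)&(P[...,2]<b)&(im[...,2]>90)
        v,u=np.where(mm); q=onz(c,np.c_[u,v],zz)
        print(' ',nm,len(v),np.median(P[v,u,2]),rect(q[:,:2]))
    L=onz(c,[[139,235]] if n=='top' else [[437,268]],.05)[0]
    nl=np.hypot(P[...,0]-L[0],P[...,1]-L[1])<.13
    v,u=np.where(nl&(P[...,2]>.05)&(P[...,2]<.07)&(g<60)); q=onz(c,np.c_[u,v],.057)
    print(' handle',len(v),np.median(P[v,u,2]),rect(q[:,:2]))
    v,u=np.where(nl&(P[...,2]>.039)&(P[...,2]<.052)&(g>75));q=onz(c,np.c_[u,v],.047)
    print(' lens',len(v),np.median(P[v,u,2]),rect(q[:,:2]))
    # post region
    mm=near&(P[...,2]>.06)&(P[...,2]<.17)
    p=P[mm]; o=np.argsort(p[:,2]); print(' post',len(p)); print(np.c_[p[o]*1000,g[mm][o]].round(0).astype(int)[::max(1,len(o)//45)].tolist())
E
python3 m.py
```

```text
top cross [ 0.56932796 -0.04080624  0.03      ]
 plate z 0.028901333509460114 (array([ 0.57648419, -0.04187926]), np.float32(109.18209), [128.7631378173828, 173.4625244140625])
  grip 197 0.061069744771193646 (array([ 0.48083136, -0.32168646]), np.float32(8.848084), [21.118051528930664, 58.97042465209961])
  blade 224 0.02087092660812606 (array([ 0.48064844, -0.32117429]), np.float32(9.127298), [23.556665420532227, 129.58639526367188])
 handle 331 0.05549384745985941 (array([0.48037241, 0.31917679]), np.float32(12.877544), [19.47757339477539, 111.52845001220703])
 lens 421 0.04279473160204739 (array([0.56601874, 0.33977612]), np.float32(100.37528), [59.59832763671875, 62.90903854370117])
 post 104
[[659, -8, 63, 60], [657, -10, 69, 68], [660, -5, 70, 71], [658, -8, 76, 57], [659, -8, 80, 60], [660, -13, 84, 86], [659, -8, 89, 48], [658, -11, 92, 60], [684, -2, 117, 111], [678, -2, 118, 105], [652, -4, 119, 41], [680, -5, 120, 114], [675, -2, 120, 100], [651, -11, 121, 31], [664, -4, 121, 49], [667, 0, 122, 32], [653, -16, 122, 50], [661, -4, 122, 56], [658, -12, 122, 62], [653, -4, 1
[... 1798 characters left out ...]
656, -7, 123, 76], [660, -3, 123, 88], [671, -17, 124, 83], [675, -9, 124, 76], [665, -5, 125, 57], [667, 1, 125, 76], [668, -16, 125, 82], [656, -10, 125, 74], [668, -21, 125, 70], [653, -9, 125, 141], [654, -11, 125, 83], [669, -17, 126, 80], [666, -2, 126, 52], [674, -15, 126, 81], [662, -4, 126, 83], [660, -5, 126, 82], [671, -9, 128, 81], [669, -10, 128, 84], [677, -13, 129, 61], [668, -8, 131, 82], [668, -13, 133, 81], [669, -12, 139, 80], [669, -8, 141, 80], [669, -10, 145, 82], [666, -7, 146, 76], [668, -8, 148, 81], [668, -11, 150, 78], [665, -7, 153, 81], [668, -8, 156, 68], [663, -14, 157, 150], [661, -10, 158, 147], [666, -9, 158, 152], [668, -11, 159, 163], [664, -10, 162, 151]]
```

```bash
cat > c.py <<'E'
from m import *
E
cat >> h.py <<'E'
FO=np.array([.5649,-.0075]);FA=np.radians(19.15)
def fx2w(x,y): # mm in fixture -> world m
    c,s=np.cos(FA),np.sin(FA); return FO+np.array([c*x-s*y,s*x+c*y])/1000
def w2fx(p):
    c,s=np.cos(FA),np.sin(FA); d=(np.asarray(p)[...,:2]-FO)*1000
    return np.stack([c*d[...,0]+s*d[...,1],-s*d[...,0]+c*d[...,1]],-1)
def goto(x,y,z,a,o=None):
    """grasp point target (m) and tool-x yaw a (deg), tool down -> row (cm, rad) from measured pose"""
    o=o or get_obs(); R0=R.from_rotvec(o['tool_rot'])
    a=np.radians(a); M=np.array([[np.cos(a),np.sin(a),0],[np.sin(a),-np.cos(a),0],[0,0,-1]])
    t=np.array([x,y,z+tcp_to_grasp])
    return np.r_[R0.inv().apply(t-o['tool_pos'])*100,(R0.inv()*R.from_matrix(M)).as_rotvec()].round(3).tolist()
def where():
    o=get_obs();M=R.from_rotvec(o['tool_rot']).as_matrix()
    print('t',o['t'],'grasp',(o['tool_pos']+M[:,2]*tcp_to_grasp).round(4),'yaw',np.degrees(np.arctan2(M[1,0],M[0,0])).round(2),'q',o['q'].round(2),'F',o['contact_force'].round(1),o['opening'],o['grip_force'])
E
python3 - <<'E' 
from h import *
for n in('top','scene'):
    z=np.load(f'{n}0.npz');c=calibration(n);im=z['im'];v,u=np.mgrid[0:420,0:560]
    p=onz(c,np.c_[u.ravel(),v.ravel()],.036);f=w2fx(p).reshape(420,560,2)
    m=((im.max(2)<95)&(abs(f[...,0])<62)&(f[...,1]>-122)&(f[...,1]<44)).astype(np.uint8)
    k,l,s,ce=cv2.connectedComponentsWithStats(m)
    for i in range(1,k):
        if s[i,4]>8: q=f[l==i];print(n,s[i,4],q.mean(0).round(1),q.min(0).round(),q.max(0).round())
where()
print(goto(.483,-.321,.16,9.1)); print(goto(.483,-.321,.16,189.1))
E
```

```text
top 52 [ 38.  -72.8] [ 25. -83.] [ 51. -63.]
top 48 [25.2  5.3] [15. -6.] [36. 17.]
top 43 [-41.6 -70.7] [-52. -80.] [-32. -62.]
top 52 [-18.3   7.2] [-30.  -4.] [-7. 18.]
scene 48 [-39.1 -74.6] [-50. -84.] [-28. -64.]
scene 63 [-16.1   3.4] [-30.  -8.] [-3. 14.]
scene 54 [ 40.4 -76.4] [ 26. -86.] [ 54. -66.]
scene 97 [ 43.5 -43.7] [ 26. -55.] [ 62. -32.]
scene 56 [27.9  2.2] [16. -9.] [41. 13.]
t 0.1 grasp [0.2607 0.5674 0.2489] yaw 155.32 q [ 1.02  0.05  1.61  0.    1.48 -0.12] F [0.6 0.5 0.3] 0.08558485669808184 0.0
[-57.3, -71.455, 9.004, -0.001, 0.002, 2.552]
[-57.3, -71.455, 9.004, -0.002, -0.001, -0.59]
```

```bash
python3 -c "
from h import *
print(goto(.5,.1,.25,82));print(goto(.483,-.321,.22,9.1))"
```

```text
[-41.261, -32.508, -0.063, -0.002, 0.001, 1.28]
[-57.299, -71.465, 3.004, -0.001, 0.002, 2.552]
```

Request:
{"method": "arm_command", "body": {
  "plan": [
    [[-41.3, -32.5, 0, 0, 0, 1.28], [-41.3, -32.5, 0, 0, 0, 1.28], [-41.3, -32.5, 0, 0, 0, 1.28], [-41.3, -32.5, 0, 0, 0, 1.28], [-41.3, -32.5, 0, 0, 0, 1.28], [-41.3, -32.5, 0, 0, 0, 1.28], [-41.3, -32.5, 0, 0, 0, 1.28], [-41.3, -32.5, 0, 0, 0, 1.28], [-41.3, -32.5, 0, 0, 0, 1.28], [-41.3, -32.5, 0, 0, 0, 1.28], [-41.3, -32.5, 0, 0, 0, 1.28], [-41.3, -32.5, 0, 0, 0, 1.28]]
  ],
  "gripper": -1,
  "force": 80
}}

```text
t: 1.1
tool_pos: [0.4891, 0.1208, 0.4044]
tool_rot: [-2.373, -2.059, 0.0]
contact_force: [0.4, 0.3, -0.2]
opening: 0.0852
grip_force: 0.0
```

```bash
python3 -c "
from h import *
where();print(goto(.483,-.321,.22,9.1))"
```

```text
t 1.1 grasp [0.4891 0.1208 0.2497] yaw 81.9 q [ 0.09 -0.24  1.89  0.    1.5   0.24] F [ 0.4  0.3 -0.2] 0.08522450655153548 0.0
[-43.828, 5.613, 2.965, -0.0, -0.0, 1.271]
```

Request:
{"method": "arm_command", "body": {
  "plan": [
    [[-41.5, 6.5, 3, 0, 0, 1.27], [-41.5, 6.5, 3, 0, 0, 1.27], [-41.5, 6.5, 3, 0, 0, 1.27], [-41.5, 6.5, 3, 0, 0, 1.27], [-41.5, 6.5, 3, 0, 0, 1.27], [-41.5, 6.5, 3, 0, 0, 1.27], [-41.5, 6.5, 3, 0, 0, 1.27], [-41.5, 6.5, 3, 0, 0, 1.27], [-41.5, 6.5, 3, 0, 0, 1.27], [-41.5, 6.5, 3, 0, 0, 1.27], [-41.5, 6.5, 3, 0, 0, 1.27], [-41.5, 6.5, 3, 0, 0, 1.27]]
  ]
}}

```text
t: 2.1
tool_pos: [0.4948, -0.2994, 0.3736]
tool_rot: [-3.131, -0.246, 0.002]
contact_force: [-0.3, 1.8, 0.9]
opening: 0.0857
grip_force: 0.0
```

Request:
{"method": "arm_command", "body": {
  "plan": [
    [[0, 0, 0, 0, 0, 0], [0, 0, 0, 0, 0, 0], [0, 0, 0, 0, 0, 0]]
  ]
}}

```text
t: 2.35
tool_pos: [0.4955, -0.2958, 0.3748]
tool_rot: [-3.131, -0.256, -0.0]
contact_force: [0.3, -0.0, 0.6]
opening: 0.0853
grip_force: 0.0
```

```bash
python3 - <<'E'
from h import *
where()
c=calibration('wrist');im,d=get_image('wrist');cv2.imwrite('pics/w1.png',im);P=cloud(c,d)
np.savez('w1',im=im,d=d)
def rect(xy):
    r=cv2.minAreaRect((xy*1000).astype(np.float32)); b=cv2.boxPoints(r)/1000
    e=[b[1]-b[0],b[2]-b[1]]; l=max(e,key=np.linalg.norm)
    return np.array(r[0])/1000,np.degrees(np.arctan2(l[1],l[0]))%180,sorted(r[1])
near=np.hypot(P[...,0]-.483,P[...,1]+.321)<.1
for zz in(.062,.022):
    v,u=np.where(near&(abs(P[...,2]-zz)<.007)&(im[...,2]>90));q=onz(c,np.c_[u,v],zz);print(len(v),np.median(P[v,u,2]),rect(q[:,:2]))
E
```

```text
t 2.35 grasp [ 0.4956 -0.2957  0.2201] yaw 9.35 q [-0.67 -0.04  1.76  0.    1.43  0.74] F [ 0.3 -0.   0.6] 0.08529855775245317 0.0
1523 0.06144184306723505 (array([ 0.48481564, -0.32128503]), np.float32(9.185205), [21.90227508544922, 59.25059509277344])
1261 0.021555066913578502 (array([ 0.48381335, -0.32157999]), np.float32(9.146123), [22.151214599609375, 129.4186553955078])
```

View pics/w1.png

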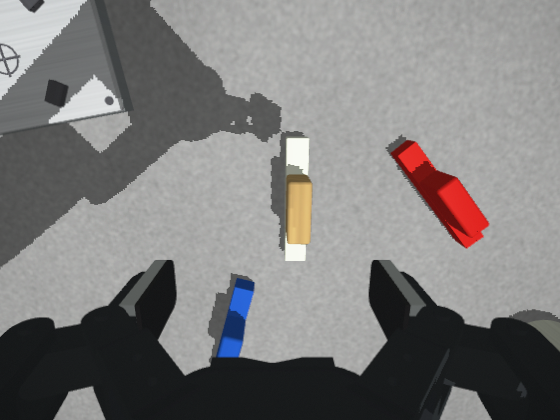

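The wrist view shows the scraper's wooden grip at (299,210) with its white blade running from (296,140) to (295,260), the blue and red look-alikes on either side, and the plate corner at top left.

```bash
python3 -c "
from h import *
where();print(goto(.4843,-.3214,.1,9.15),goto(.4843,-.3214,.046,9.15))"
```

```text
t 2.4 grasp [ 0.4956 -0.2958  0.2202] yaw 9.34 q [-0.67 -0.04  1.76  0.    1.43  0.74] F [0.2 0.4 0.3] 0.08578988821222347 0.0
[-1.533, 2.343, 12.018, 0.0, -0.0, 0.003] [-1.534, 2.343, 17.418, 0.0, -0.0, 0.003]
```

Request:
{"method": "arm_command", "body": {
  "plan": [
    [[-1.53, 2.34, 3, 0, 0, 0], [-1.53, 2.34, 6, 0, 0, 0.003], [-1.53, 2.34, 9, 0, 0, 0.003], [-1.53, 2.34, 12, 0, 0, 0.003], [-1.53, 2.34, 14, 0, 0, 0.003], [-1.53, 2.34, 16, 0, 0, 0.003], [-1.53, 2.34, 17.4, 0, 0, 0.003], [-1.53, 2.34, 17.4, 0, 0, 0.003], [-1.53, 2.34, 17.4, 0, 0, 0.003], [-1.53, 2.34, 17.4, 0, 0, 0.003]]
  ]
}}

```text
t: 3.23
tool_pos: [0.4847, -0.3229, 0.2023]
tool_rot: [3.13, 0.248, 0.003]
contact_force: [-0.6, -0.3, 1.1]
opening: 0.0854
grip_force: 0.0
```

Request:
{"method": "arm_command", "body": {
  "plan": [
    [[0, 0, 0, 0, 0, 0], [0, 0, 0, 0, 0, 0], [0, 0, 0, 0, 0, 0], [0, 0, 0, 0, 0, 0], [0, 0, 0, 0, 0, 0], [0, 0, 0, 0, 0, 0], [0, 0, 0, 0, 0, 0], [0, 0, 0, 0, 0, 0], [0, 0, 0, 0, 0, 0], [0, 0, 0, 0, 0, 0]]
  ],
  "gripper": 1,
  "force": 80
}}

```text
t: 4.07
tool_pos: [0.4842, -0.3229, 0.2011]
tool_rot: [3.131, 0.248, 0.001]
contact_force: [-0.8, -0.3, 4.3]
opening: 0.0212
grip_force: 78.7
```

```bash
python3 -c "
from h import *
where();p=fx2w(0,-115);print(p);print(goto(.4843,-.3214,.16,9.15),goto(*p,.16,19.15),goto(*p,.09,19.15))"
```

```text
t 4.0667 grasp [ 0.4842 -0.323   0.0464] yaw 9.04 q [-0.72  0.16  1.86 -0.    1.12  0.7 ] F [-0.8 -0.3  4.3] 0.021183488278088042 78.6525285243988
[ 0.60262488 -0.11613625]
[0.043, -0.14, -11.355, 0.001, -0.0, -0.002] [14.954, -18.553, -11.36, 0.001, -0.0, -0.176] [14.951, -18.557, -4.36, 0.001, -0.0, -0.176]
```

Request:
{"method": "arm_command", "body": {
  "plan": [
    [[0, 0, -4, 0, 0, 0], [0, 0, -8, 0, 0, 0], [0, 0, -11.4, 0, 0, 0], [3, -3.7, -11.4, 0, 0, -0.04], [6, -7.4, -11.4, 0, 0, -0.08], [9, -11.1, -11.4, 0, 0, -0.12], [12, -14.8, -11.4, 0, 0, -0.16], [14.95, -18.55, -11.4, 0, 0, -0.176], [14.95, -18.55, -11.4, 0, 0, -0.176], [14.95, -18.55, -11.4, 0, 0, -0.176], [14.95, -18.55, -11.4, 0, 0, -0.176]]
  ]
}}

```text
t: 4.98
tool_pos: [0.6025, -0.1143, 0.3131]
tool_rot: [-3.096, -0.527, 0.004]
contact_force: [-0.3, -0.4, -1.9]
opening: 0.021
grip_force: 78.8
```

```bash
python3 - <<'E'
from h import *
where();o=get_obs();p=fx2w(0,-115);print(goto(*p,.085,19.15,o),goto(*p,.0764,19.15,o))
c=calibration('wrist');im,d=get_image('wrist');cv2.imwrite('pics/w2.png',im);np.savez('w2',im=im,d=d,pose=c['pose'])
P=cloud(c,d);f=w2fx(P)
m=(im.min(2)>125)&(abs(P[...,2]-.03)<.006);print('plate',m.sum(),np.median(P[m][:,2]),np.percentile(f[m],[.5,50,99.5],axis=0))
E
```

```text
t 4.9833 grasp [ 0.6021 -0.1142  0.1584] yaw 19.31 q [-0.31  0.1   1.72 -0.    1.32  0.93] F [-0.3 -0.4 -1.9] 0.020999809168785653 78.8336455821991
[-0.036, 0.185, 7.342, -0.001, 0.002, 0.003] [-0.034, 0.186, 8.202, -0.001, 0.002, 0.003]
plate 16717 0.02966382572563131 [[ -62.09157859 -118.11154874]
 [   9.46851413  -35.5699745 ]
 [  66.84391804   46.07819   ]]
```

View pics/w2.png

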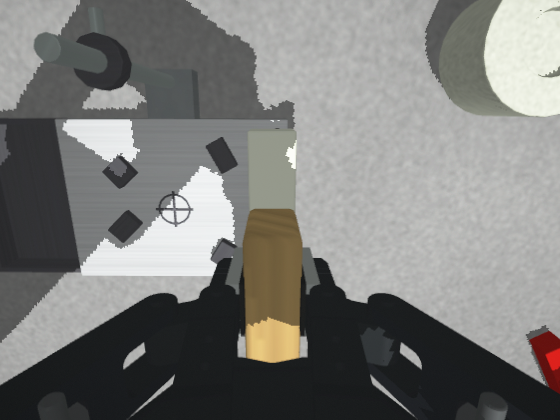

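The wrist view shows the scraper held upright above the plate's near end. The cross is at (174,209), the chips at (120,172), (125,227), (222,155) and (224,250), and the collar at about (102,62).

```bash
python3 - <<'E'
from h import *
z=np.load('w2.npz');c=calibration('wrist');c['pose']=z['pose'];im,d=z['im'],z['d']
X=onz(c,[[174.5,209]],.03)[0];print('cross',X,w2fx(X))
P=cloud(c,d)
# plate edges at x direction: silhouettes by world z along columns
f=w2fx(P);pl=(abs(P[...,2]-.03)<.005)
for y in(-80,-60,-35,-20,0,20,40):
    m=pl&(abs(f[...,1]-y)<4)&(abs(f[...,0])<90);print(y,f[m][:,0].min().round(1),f[m][:,0].max().round(1))
for x in(-40,-20,0,20,40):
    m=pl&(abs(f[...,0]-x)<4);print('x',x,f[m][:,1].max().round(1))
p=P[40:90,70:135];m=(p[...,2]>.1)&(p[...,2]<.14)
print(np.histogram(p[m][:,2],bins=np.arange(.1,.14,.002)))
E
```

```text
cross [ 0.57318027 -0.04057841  0.03      ] [ -3.02905899 -33.96423373]
-80 -45.4 66.9
-60 -62.4 66.9
-35 -62.6 89.9
-20 -62.8 66.9
0 -62.4 66.9
20 -62.8 66.9
40 -63.1 66.9
x -40 51.6
x -20 52.0
x 0 51.5
x 20 52.0
x 40 51.3
(array([  0,   0,   0,   0,   0,   0,   3,  39,  88,  93,  96, 563, 834,
        49,  54,  53,  58,  55,  62,  64]), array([0.1  , 0.102, 0.104, 0.106, 0.108, 0.11 , 0.112, 0.114, 0.116,
       0.118, 0.12 , 0.122, 0.124, 0.126, 0.128, 0.13 , 0.132, 0.134,
       0.136, 0.138, 0.14 ]))
```

```bash
sed -i 's/^FO=.*\];*)*;FA/FO=np.array([.5664,-.0056]);FA/; s/^FO=np.array(\[.5649,-.0075\])/FO=np.array([.5664,-.0056])/' h.py; grep ^FO h.py; python3 - <<'E'
from h import *
where();o=get_obs();p=fx2w(0,-114);print(goto(*p,.0764,19.15,o))
E
```

```text
FO=np.array([.5664,-.0056]);FA=np.radians(19.15)
t 5.0333 grasp [ 0.6018 -0.1154  0.1586] yaw 19.2 q [-0.31  0.1   1.72 -0.    1.32  0.93] F [-0.8 -0.5 -1.2] 0.020804067668659797 78.83440375328064
[0.245, -0.142, 8.215, -0.001, 0.002, 0.001]
```

Request:
{"method": "arm_command", "body": {
  "plan": [
    [[0.25, -0.14, 3, 0, 0, 0], [0.25, -0.14, 6, 0, 0, 0], [0.25, -0.14, 7.2, 0, 0, 0], [0.25, -0.14, 7.7, 0, 0, 0], [0.25, -0.14, 8.0, 0, 0, 0], [0.25, -0.14, 8.1, 0, 0, 0], [0.25, -0.14, 8.1, 0, 0, 0], [0.25, -0.14, 8.1, 0, 0, 0], [0.25, -0.14, 8.1, 0, 0, 0]]
  ]
}}

```text
t: 5.78
tool_pos: [0.605, -0.1141, 0.2353]
tool_rot: [3.097, 0.522, 0.004]
contact_force: [0.2, 0.3, -3.1]
opening: 0.0206
grip_force: 79.1
```

```bash
python3 - <<'E'
from h import *
where()
E
```

```text
t 5.7833 grasp [ 0.6053 -0.1142  0.0806] yaw 19.12 q [-0.31  0.19  1.76 -0.    1.19  0.93] F [ 0.2  0.3 -3.1] 0.020631955402106095 79.13210034370422
```

Request:
{"method": "arm_command", "body": {
  "plan": [
    [[0, 0, 0.15, 0, 0, 0], [0, 0, 0.3, 0, 0, 0], [0, 0, 0.4, 0, 0, 0], [0, 0, 0.4, 0, 0, 0], [0, 0, 0.4, 0, 0, 0]]
  ]
}}

```text
t: 6.2
tool_pos: [0.6048, -0.1139, 0.2311]
tool_rot: [3.097, 0.522, 0.001]
contact_force: [-2.9, 0.4, 5.8]
opening: 0.021
grip_force: 80.0
```

```bash
python3 - <<'E'
from h import *
where();print(goto(*fx2w(0,66),.0764,19.15))
E
```

```text
t 6.2 grasp [ 0.605  -0.114   0.0764] yaw 19.14 q [-0.31  0.19  1.76  0.    1.18  0.93] F [-2.9  0.4  5.8] 0.021039015054822956 79.98747110366821
[-0.08, -18.092, -0.006, 0.001, -0.001, -0.0]
```

Request:
{"method": "arm_command", "body": {
  "plan": [
    [[0, -1, 0, 0, 0, 0], [0, -2, 0, 0, 0, 0], [0, -3, 0, 0, 0, 0], [0, -4, 0, 0, 0, 0], [0, -5, 0, 0, 0, 0], [0, -6, 0, 0, 0, 0], [0, -7, 0, 0, 0, 0], [0, -8, 0, 0, 0, 0], [0, -9, 0, 0, 0, 0], [0, -10, 0, 0, 0, 0], [0, -11, 0, 0, 0, 0], [0, -12, 0, 0, 0, 0]]
  ]
}}

```text
t: 7.2
tool_pos: [0.5653, 0.0003, 0.2311]
tool_rot: [3.095, 0.523, 0.004]
contact_force: [0.6, -3.8, 6.1]
opening: 0.0215
grip_force: 80.2
```

```bash
python3 - <<'E'
from h import *
where();print(w2fx(get_obs()['tool_pos']),goto(*fx2w(0,66),.0764,19.15))
E
```

```text
t 7.2 grasp [ 5.658e-01 -1.000e-04  7.640e-02] yaw 19.18 q [-0.13  0.08  1.89 -0.    1.17  1.11] F [ 0.6 -3.8  6.1] 0.021513376971025313 80.21605610847473
[0.9061543  5.88600931] [-0.087, -6.011, -0.015, 0.003, -0.002, 0.001]
```

Request:
{"method": "arm_command", "body": {
  "plan": [
    [[0, -0.7, 0, 0, 0, 0], [0, -1.4, 0, 0, 0, 0], [0, -2.0, 0, 0, 0, 0], [0, -2.6, 0, 0, 0, 0], [0, -3.2, 0, 0, 0, 0], [0, -3.8, 0, 0, 0, 0], [0, -4.3, -0.05, 0, 0, 0], [0, -4.8, -0.1, 0, 0, 0], [0, -5.3, -0.1, 0, 0, 0], [0, -5.8, -0.1, 0, 0, 0], [0, -6.2, -0.1, 0, 0, 0], [0, -6.2, -0.1, 0, 0, 0]]
  ]
}}

```text
t: 8.2
tool_pos: [0.5433, 0.0592, 0.2288]
tool_rot: [-3.096, -0.523, 0.006]
contact_force: [-0.5, 0.9, -1.7]
opening: 0.0209
grip_force: 79.0
```

Request:
{"method": "arm_command", "body": {
  "plan": [
    [[0, 0, -3, 0, 0, 0], [0, 0, -6, 0, 0, 0], [0, 2, -10, 0, 0, 0], [0, 6, -12, 0, 0, 0], [0, 10, -12, 0, 0, 0], [0, 13, -12, 0, 0, 0], [0, 16, -12, 0, 0, 0], [0, 18, -12, 0, 0, 0], [0, 18, -12, 0, 0, 0], [0, 18, -12, 0, 0, 0]]
  ]
}}

```text
t: 9.03
tool_pos: [0.6035, -0.1128, 0.349]
tool_rot: [-3.096, -0.518, 0.004]
contact_force: [-0.2, 0.1, -2.6]
opening: 0.0211
grip_force: 79.4
```

```bash
python3 - <<'E'
from h import *
where()
im,d=get_image('wrist');cv2.imwrite('pics/w3.png',im)
i2,d=get_image('top');P=cloud(calibration('top'),d);f=w2fx(P);cv2.imwrite('pics/t3.png',cv2.resize(i2[140:270,190:340],None,fx=4,fy=4))
E
```

```text
t 9.0333 grasp [ 0.603  -0.1125  0.1943] yaw 19.01 q [-0.31  0.07  1.69  0.    1.39  0.93] F [-0.2  0.1 -2.6] 0.021102808795341942 79.39000368118286
```

View pics/w3.png

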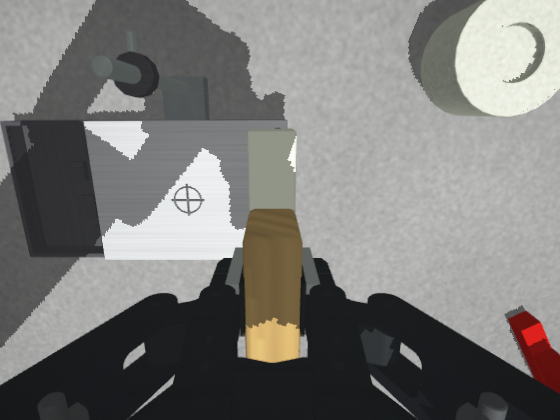

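The plate is clear of chips: the cross at (188,200) is open. The dark trough, from about (15,125) to (100,255), needs a depth check, since chips there don't stand out.

```bash
python3 - <<'E'
from h import *
c=calibration('wrist');im,d=get_image('wrist');f=cloud(c,d);g=w2fx(f)
i=im[115:265,0:115].astype(float);cv2.imwrite('pics/tr.png',cv2.resize(np.clip(i*4,0,255).astype(np.uint8),None,fx=5,fy=4))
m=(abs(g[...,0])<63)&(g[...,1]>52)&(g[...,1]<124)
H=np.full((9,13),-1)
for a in range(13):
    for b in range(9):
        k=m&(abs(g[...,0]+60-a*10)<5)&(abs(g[...,1]-54-b*8)<4)
        if k.any():H[b,a]=np.median(f[...,2][k])*1000
print(H)
where();print(goto(.4843,-.3214,.19,9.15),goto(.4843,-.3214,.055,9.15))
E
```

```text
[[23 17 17 -1 -1 -1 -1 -1 -1 17 17 17 23]
 [17 17 17  9 11 11  3  3  3 17 17 17 23]
 [15  3  3  3 11 11  3  8 10  7  4  3  3]
 [10  3  3  3 11 10  3 11 11  3  3  3  4]
 [10  3  3  3  3  3  3  4 11  3  3  3  3]
 [10  3  3  3  3  3  3  3  3  3  3  3  4]
 [10  3  3  3  3  3  3  3  3  3  3  3  3]
 [10  3  3  3  3  3  3  3  3  3  3  3  3]
 [10  3  3  3  3  3  3  3  3  3  3  3  3]]
t 9.1833 grasp [ 0.6031 -0.1108  0.195 ] yaw 19.18 q [-0.3   0.07  1.69  0.    1.39  0.93] F [ 0.1  0.2 -2. ] 0.02086149042420672 79.38730001449585
[-18.153, 15.964, 0.499, -0.002, 0.001, 0.175] [-18.137, 15.986, 13.999, -0.002, 0.001, 0.175]
```

View pics/tr.png

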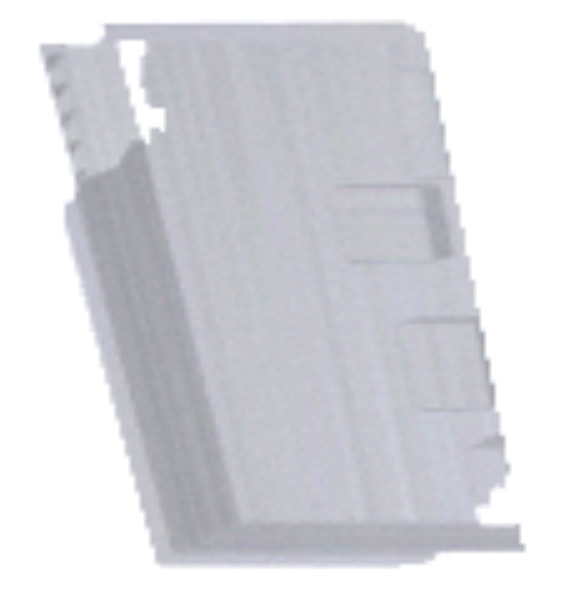

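```bash
python3 - <<'E'
from h import *
for n in('top','scene'):
  im,d=get_image(n)
  for lab,d in(('before',np.load(f'{n}0.npz')['d']),('now',d)):
    f=cloud(calibration(n),d);g=w2fx(f);H=np.full((6,13),-1)
    for a in range(13):
      for b in range(6):
        k=(abs(g[...,0]+60-a*10)<5)&(abs(g[...,1]-53-b*6)<3)
        if k.any():H[b,a]=np.median(f[...,2][k])*1000
    print(n,lab);print(H)
E
```

```text
top before
[[ 3  3  4  3  2  2  3  2  2  2  0  3 14]
 [ 7  0  4  2  1  4  2  2  2  2  2  4 19]
 [ 2  2  2  3  2  1  1  3  1  2  2  1 10]
 [ 3  2  4  4  2  2  3  2  2  2  2  3 11]
 [ 4  3  2  2  2  3  3  3  3  3  3  3 14]
 [ 5  3  3  2  2  2  2  3  4  1  2  0 14]]
top now
[[ 2  3  3  2  1  2  2  2  3  4  1  2  9]
 [15 16 16  3  4  4  2  0  3 12 16 18 13]
 [ 5  6  4  5 10 11  2  2  2  5 11  5  9]
 [ 3  3  1  7 12 11  2 10 10  3  2  2 16]
 [ 6  1  4  3  6  4  3  9  9  4  3  0 13]
 [ 5  4  1  4  3  2  3  5  8  3  1  1 14]]
scene before
[[15  5  2  3  4  1  2  5  5  3  6  6 14]
 [11  5  3  5  6  6  3  4  3  4  3  4 12]
 [ 7  4  4  4  3  4  3  2  3  3  3  4 17]
 [11  5  2  3  6  3  4  4  4  3  4  5 17]
 [ 8  5  4  4  3  4  2  3  4  4  4  4 14]
 [13  4  4  2  5  4  4  4  4  6  4  5 14]]
scene now
[[14  4  4  4  4  3  4  3  3  5  5  8 16]
 [17 16 14  5  8  7  2  3  2 17 17 17 12]
 [11  5  3  9 12  8  4  5 10  5  6  5 14]
 [13  3  5 10 11 12  5 10 11  5  3 10 14]
 [ 7  5  3  2  5  5  3 14 11  4  4  3 12]
 [12  3  5  5  3  4  5  7  6  4  4  4 18]]
```

All four chips are in the trough: two lie flat and two stand on edge. Now I'll put the scraper back.

Request:
{"method": "arm_command", "body": {
  "plan": [
    [[-4, 3.5, 0.5, 0, 0, 0.04], [-8, 7, 0.5, 0, 0, 0.08], [-12, 10.5, 0.5, 0, 0, 0.12], [-15, 13.2, 0.5, 0, 0, 0.15], [-18.15, 15.97, 0.5, 0, 0, 0.175], [-18.15, 15.97, 4, 0, 0, 0.175], [-18.15, 15.97, 8, 0, 0, 0.175], [-18.15, 15.97, 11, 0, 0, 0.175], [-18.15, 15.97, 13, 0, 0, 0.175], [-18.15, 15.97, 14, 0, 0, 0.175], [-18.15, 15.97, 14, 0, 0, 0.175], [-18.15, 15.97, 14, 0, 0, 0.175]]
  ]
}}

```text
t: 10.28
tool_pos: [0.4851, -0.322, 0.2115]
tool_rot: [3.131, 0.251, 0.001]
contact_force: [0.5, -0.1, -1.1]
opening: 0.0209
grip_force: 79.4
```

Request:
{"method": "arm_command", "body": {
  "plan": [
    [[0, 0, 0.3, 0, 0, 0], [0, 0, 0.6, 0, 0, 0], [0, 0, 0.75, 0, 0, 0], [0, 0, 0.75, 0, 0, 0], [0, 0, 0.75, 0, 0, 0]]
  ]
}}

```text
t: 10.7
tool_pos: [0.4847, -0.3224, 0.2037]
tool_rot: [3.131, 0.249, 0.001]
contact_force: [0.2, 0.2, -2.1]
opening: 0.0211
grip_force: 79.4
```

```bash
python3 -c "
from h import *
where()"
```

```text
t 10.7 grasp [ 0.4848 -0.3225  0.049 ] yaw 9.1 q [-0.71  0.16  1.86 -0.    1.12  0.7 ] F [ 0.2  0.2 -2.1] 0.02113116846384118 79.37346339225769
```

Request:
{"method": "arm_command", "body": {
  "plan": [
    [[0, 0, 0.15, 0, 0, 0], [0, 0, 0.3, 0, 0, 0], [0, 0, 0.3, 0, 0, 0], [0, 0, 0.3, 0, 0, 0]]
  ]
}}

```text
t: 11.03
tool_pos: [0.4849, -0.3226, 0.2012]
tool_rot: [3.131, 0.249, 0.001]
contact_force: [-1.2, 1.5, 4.1]
opening: 0.0212
grip_force: 80.0
```

Request:
{"method": "arm_command", "body": {
  "plan": [
    [[0, 0, 0, 0, 0, 0], [0, 0, 0, 0, 0, 0], [0, 0, 0, 0, 0, 0], [0, 0, 0, 0, 0, 0], [0, 0, 0, 0, 0, 0], [0, 0, 0, 0, 0, 0], [0, 0, 0, 0, 0, 0], [0, 0, 0, 0, 0, 0], [0, 0, 0, 0, 0, 0]]
  ],
  "gripper": -1
}}

```text
t: 11.78
tool_pos: [0.4846, -0.3224, 0.2002]
tool_rot: [3.132, 0.249, 0.0]
contact_force: [-0.6, -0.1, 0.7]
opening: 0.0852
grip_force: 0.0
```

Request:
{"method": "arm_command", "body": {
  "plan": [
    [[0, 0, -2, 0, 0, 0], [0, 0, -5, 0, 0, 0], [0, 0, -9, 0, 0, 0], [0, 0, -13, 0, 0, 0], [0, 0, -17, 0, 0, 0], [0, 0, -20, 0, 0, 0], [0, 0, -20, 0, 0, 0], [0, 0, -20, 0, 0, 0], [0, 0, -20, 0, 0, 0]]
  ]
}}

```text
t: 12.53
tool_pos: [0.4844, -0.3222, 0.3996]
tool_rot: [-3.131, -0.249, 0.001]
contact_force: [-0.0, 0.5, -0.8]
opening: 0.0856
grip_force: 0.0
```

```bash
python3 - <<'E'
from h import *
where()
c=calibration('wrist');im,d=get_image('wrist');P=cloud(c,d)
near=np.hypot(P[...,0]-.4843,P[...,1]+.322)<.1
for zz in(.062,.022):
    v,u=np.where(near&(abs(P[...,2]-zz)<.007)&(im[...,2]>90));q=onz(c,np.c_[u,v],zz)[:,:2]*1000
    print(np.median(P[v,u,2]),cv2.minAreaRect(q.astype(np.float32)))
o=get_obs();print(goto(.45,.0,.25,10,o));print(goto(.5035,.3238,.2,12.5,o))
E
```

```text
t 12.5333 grasp [ 0.4843 -0.3221  0.2449] yaw 9.1 q [-0.71 -0.05  1.72 -0.    1.47  0.7 ] F [-0.   0.5 -0.8] 0.0855896929155925 0.0
0.06148494469449223 ((485.4250183105469, -321.7862243652344), (59.053348541259766, 21.19647979736328), 9.640946388244629)
0.021612543453201516 ((484.3988952636719, -322.3614196777344), (128.098876953125, 21.424388885498047), 9.335548400878906)
[1.707, -32.346, -0.568, -0.002, 0.002, -0.016]
[12.117, -63.463, 4.481, -0.002, 0.002, -0.059]
```

Request:
{"method": "arm_command", "body": {
  "plan": [
    [[1, -4, 0, 0, 0, 0], [1.5, -8, 0, 0, 0, 0], [2.2, -12, 0, 0, 0, 0], [3, -16, 0, 0, 0, 0], [4, -20, 0, 0, 0, 0], [4.5, -24, 0, 0, 0, 0], [5.3, -28, 0, 0, 0, 0], [6.1, -32, 0, 0, 0, 0], [7, -36, 0, 0, 0, 0], [7.6, -40, 0, 0, 0, 0], [8.4, -44, 0, 0, 0, 0], [9.2, -48, 0, 0, 0, 0]]
  ]
}}

```text
t: 13.58
tool_pos: [0.4986, 0.1681, 0.3977]
tool_rot: [3.131, 0.249, -0.006]
contact_force: [1.2, -0.3, 0.4]
opening: 0.0852
grip_force: 0.0
```

Request:
{"method": "arm_command", "body": {
  "plan": [
    [[0.8, -4, 1, 0, 0, -0.02], [1.5, -8, 2, 0, 0, -0.04], [2, -12, 2.5, 0, 0, -0.059], [2.9, -15.5, 2.5, 0, 0, -0.059], [2.9, -15.5, 2.5, 0, 0, -0.059], [2.9, -15.5, 2.5, 0, 0, -0.059], [2.9, -15.5, 2.5, 0, 0, -0.059]]
  ]
}}

```text
t: 14.17
tool_pos: [0.5033, 0.3235, 0.3731]
tool_rot: [3.121, 0.342, -0.005]
contact_force: [-0.9, -0.1, 0.9]
opening: 0.0852
grip_force: 0.0
```

```bash
python3 - <<'E'
from h import *
where();o=get_obs();print(goto(.5035,.3238,.05,12.5,o))
c=calibration('wrist');im,d=get_image('wrist');cv2.imwrite('pics/w5.png',im);P=cloud(c,d);g=im.max(2)
np.savez('w5',im=im,d=d,pose=c['pose'])
near=np.hypot(P[...,0]-.52,P[...,1]-.328)<.13
v,u=np.where(near&(abs(P[...,2]-.057)<.005)&(g<60));q=onz(c,np.c_[u,v],.057)[:,:2]*1000
print(len(v),np.median(P[v,u,2]),cv2.minAreaRect(q.astype(np.float32)))
E
```

```text
t 14.1667 grasp [0.5028 0.3232 0.2184] yaw 12.5 q [ 0.45  0.01  1.71 -0.    1.43  1.8 ] F [-0.9 -0.1  0.9] 0.08516270783794405 0.0
[0.082, -0.047, 16.842, 0.001, 0.003, -0.0]
1783 0.05654482026327445 ((484.60693359375, 322.93841552734375), (110.59550476074219, 17.063724517822266), 12.74466323852539)
```

View pics/w5.png

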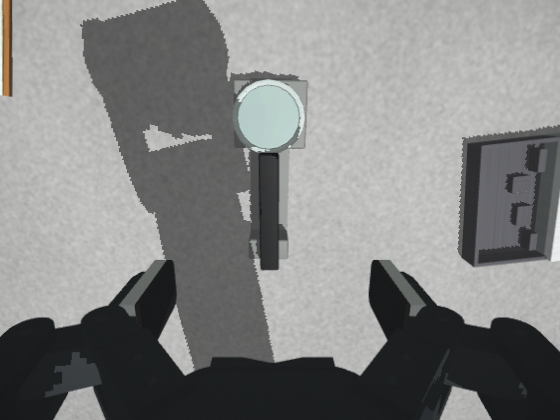

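The view shows the handle running from (269,153) to (269,268) and the lens at (269,117). All four chips are visible in the trough at right, around (520,200).

```bash
python3 - <<'E'
from h import *
z=np.load('w5.npz');c=calibration('wrist');c['pose']=z['pose']
L=onz(c,[[269,116.5]],.047)[0];print(L)
e=onz(c,[[269,153]],.057)[0];print(e)
where();print(goto(.5051,.3275,.046,12.7))
E
```

```text
[0.56828445 0.34095566 0.047     ]
[0.53869304 0.33441188 0.057     ]
t 14.2167 grasp [0.5032 0.3227 0.2191] yaw 12.44 q [ 0.45  0.01  1.71 -0.    1.43  1.8 ] F [ 0.1 -0.8 -0.1] 0.08567736203650478 0.0
[0.296, -0.424, 17.304, 0.001, 0.002, -0.005]
```

Request:
{"method": "arm_command", "body": {
  "plan": [
    [[0.3, -0.4, 3, 0, 0, 0], [0.3, -0.4, 6, 0, 0, -0.005], [0.3, -0.4, 9, 0, 0, -0.005], [0.3, -0.4, 12, 0, 0, -0.005], [0.3, -0.4, 14.5, 0, 0, -0.005], [0.3, -0.4, 16.3, 0, 0, -0.005], [0.3, -0.4, 17.3, 0, 0, -0.005], [0.3, -0.4, 17.3, 0, 0, -0.005], [0.3, -0.4, 17.3, 0, 0, -0.005], [0.3, -0.4, 17.3, 0, 0, -0.005]]
  ]
}}

```text
t: 15.05
tool_pos: [0.5066, 0.3282, 0.2041]
tool_rot: [-3.121, -0.348, -0.005]
contact_force: [-0.3, 0.2, 0.5]
opening: 0.0856
grip_force: 0.0
```

Request:
{"method": "arm_command", "body": {
  "plan": [
    [[0, 0, 0, 0, 0, 0], [0, 0, 0, 0, 0, 0], [0, 0, 0, 0, 0, 0], [0, 0, 0, 0, 0, 0], [0, 0, 0, 0, 0, 0], [0, 0, 0, 0, 0, 0], [0, 0, 0, 0, 0, 0], [0, 0, 0, 0, 0, 0], [0, 0, 0, 0, 0, 0], [0, 0, 0, 0, 0, 0]]
  ],
  "gripper": 1,
  "force": 90
}}

```text
t: 15.88
tool_pos: [0.5059, 0.3285, 0.2027]
tool_rot: [-3.122, -0.349, -0.001]
contact_force: [-0.4, 0.5, 2.5]
opening: 0.0165
grip_force: 89.9
```

```bash
python3 - <<'E'
from h import *
where()
E
```

```text
t 15.8833 grasp [0.506  0.3286 0.048 ] yaw 12.77 q [0.45 0.21 1.8  0.   1.13 1.8 ] F [-0.4  0.5  2.5] 0.016548173146214564 89.89047646522522
```

```bash
python3 - <<'E'
from h import *
o=get_obs();print(goto(.5107,-.0548,.17,12.77,o),goto(.5107,-.0548,.1263,12.77,o))
E
```

```text
[-7.997, 37.487, -12.216, -0.0, -0.001, -0.0] [-8.001, 37.488, -7.846, -0.0, -0.001, -0.0]
```

Request:
{"method": "arm_command", "body": {
  "plan": [
    [[0, 0, -2, 0, 0, 0], [0, 0, -5, 0, 0, 0], [0, 0, -8, 0, 0, 0], [0, 0, -11, 0, 0, 0], [0, 0, -12.2, 0, 0, 0], [0, 0, -12.2, 0, 0, 0], [0, 0, -12.2, 0, 0, 0]]
  ]
}}

```text
t: 16.47
tool_pos: [0.5055, 0.3282, 0.3233]
tool_rot: [3.122, 0.349, -0.001]
contact_force: [-0.7, -0.9, -1.4]
opening: 0.0164
grip_force: 89.2
```

Request:
{"method": "arm_command", "body": {
  "plan": [
    [[-0.7, 3, 0, 0, 0, 0], [-1.4, 6.5, 0, 0, 0, 0], [-2.1, 10, 0, 0, 0, 0], [-2.9, 13.5, 0, 0, 0, 0], [-3.7, 17, 0, 0, 0, 0], [-4.5, 20.5, 0, 0, 0, 0], [-5.3, 24, 0, 0, 0, 0], [-6, 27.5, 0, 0, 0, 0], [-6.7, 31, 0, 0, 0, 0], [-7.4, 34, 0, 0, 0, 0], [-7.8, 36, 0, 0, 0, 0], [-8, 37.5, 0, 0, 0, 0]]
  ]
}}

```text
t: 17.47
tool_pos: [0.5093, -0.0569, 0.3204]
tool_rot: [-3.121, -0.346, 0.009]
contact_force: [-0.2, -0.4, -1.6]
opening: 0.0164
grip_force: 89.3
```

Request:
{"method": "arm_command", "body": {
  "plan": [
    [[0, 0, 0, 0, 0, 0], [0, 0, 1, 0, 0, 0], [0, 0, 2, 0, 0, 0], [0, 0, 3, 0, 0, 0], [0, 0, 4, 0, 0, 0], [0, 0, 4.3, 0, 0, 0], [0, 0, 4.3, 0, 0, 0], [0, 0, 4.3, 0, 0, 0]]
  ]
}}

```text
t: 18.13
tool_pos: [0.5105, -0.0546, 0.2808]
tool_rot: [-3.122, -0.35, 0.001]
contact_force: [0.4, -0.1, -0.6]
opening: 0.0163
grip_force: 89.2
```

```bash
python3 - <<'E'
from h import *
where();print(goto(.5107,-.0548,.1263,12.77))
c=calibration('wrist');im,d=get_image('wrist');cv2.imwrite('pics/w6.png',im);P=cloud(c,d)
np.savez('w6',im=im,d=d,pose=c['pose'])
E
```

```text
t 18.1333 grasp [ 0.5104 -0.0546  0.1261] yaw 12.81 q [-0.25 -0.1   1.98  0.    1.27  1.1 ] F [ 0.4 -0.1 -0.6] 0.016270041953725806 89.23918962478638
[0.015, 0.02, -0.018, -0.0, 0.001, 0.001]
```

View pics/w6.png

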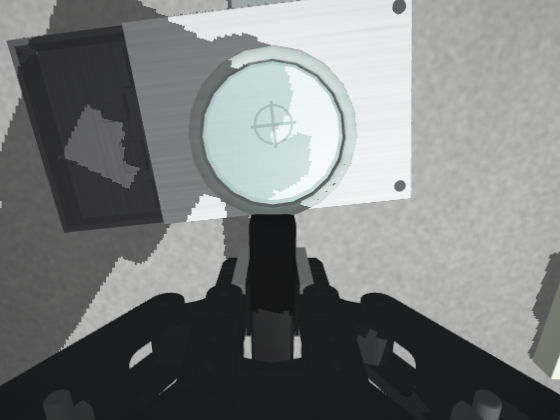

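The lens frame is centred at about (273,130) and the cross shows through it at (273,124). I'll compare the two in world coordinates and check level.

```bash
python3 - <<'E'
from h import *
z=np.load('w6.npz');c=calibration('wrist');c['pose']=z['pose'];P=cloud(c,z['d'])
X=onz(c,[[273,124.5]],.03)[0];print('cross',X)
p=P[40:222,180:365].reshape(-1,3);p=p[abs(p[:,2]-.125)<.015]
z0=np.median(p[:,2]);print('lens z med',z0,len(p))
p=p[abs(p[:,2]-z0)<.006]
A=np.c_[p[:,:2]-p[:,:2].mean(0),np.ones(len(p))];k=np.linalg.lstsq(A,p[:,2],rcond=None)[0];print('slope,z',k)
print(cv2.minEnclosingCircle((p[:,:2]*1000).astype(np.float32)),np.percentile(p[:,2],[2,50,98]))
im,d=get_image('scene');Q=cloud(calibration('scene'),d)
for nm,xy in(('collar',(.6655,-.0095)),('lens',(.573,-.0406))):
    m=(np.hypot(Q[...,0]-xy[0],Q[...,1]-xy[1])<(.013 if nm=='collar' else .03))&(Q[...,2]>.1)&(Q[...,2]<.135)
    print(nm,m.sum(),np.median(Q[m][:,2]),np.percentile(Q[m][:,2],[5,25,75,95]))
t,dt=get_image('top');T=cloud(calibration('top'),dt);g=w2fx(T)
k=(abs(g[...,0])<63)&(g[...,1]>50)&(g[...,1]<124);print('trough max',np.percentile(T[...,2][k],99))
E
```

```text
cross [ 0.57297336 -0.04031989  0.03      ]
lens z med 0.1211523385355073 22757
slope,z [0.00293456 0.00206986 0.12187905]
((571.4263305664062, -40.907779693603516), 32.68962860107422) [0.11956986 0.12113728 0.12562213]
collar 86 0.12478189763543879 [0.11629406 0.1229139  0.12620996 0.12989783]
lens 485 0.12270078391774886 [0.11859851 0.12135561 0.12446375 0.12736375]
trough max 0.025123302908404217
```

```bash
python3 -c "
from h import *
where();print(finish_job())"
```

```text
t 18.2833 grasp [ 0.5111 -0.0551  0.1273] yaw 12.78 q [-0.25 -0.11  1.98 -0.    1.27  1.1 ] F [-0.6 -0.1 -1.5] 0.016330839748483053 89.23907518386841
the job is handed in; nothing more can be done
None
```

I handed the job in at 18.3 s with all four chips in the trough, the scraper standing upright on the bench, and the loupe held level at collar height, its lens about 2 mm from the cross by the cameras; no verdict came back.

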